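Bank a V-block and a riser up against the corner of a setup tray

TASK

The V-block stands loose in the three-sided setup tray: push it fully home into the corner of the two tall fences. Only then take the drilled riser block out of its plywood rack and pack it next in the tray, standing as it stood and with its length across the channel like the V-block, pushed up flush against the V-block and the tall side fence. Let go of both and leave the other things on the bench where they are.

Things in the scene. Friction and masses are not known exactly. Their poses are not given: they have to be found in the camera images.
- tray: Fixed steel tray. Origin: underside of its 4 mm floor, mid-channel at the end fence's inner face (x=0). Its x points out through the end fence; 76 mm wide channel from x=-120 mm (open end) to 0, y -38 to +38 mm. End fence and side fence (inner face y=+38) rise 52 mm over the bench, 8 mm thick; lip at y=-38 to -44 only 16 mm. Corner: x=0, y=+38. 
- vblock: Steel-grey V-block, 48 mm (its x) by 64 mm (its y) by 44 mm high, 0.36 kg, 30 mm wide V groove along y in its top. Origin: centre of its underside. It starts on the tray's floor, upright in the channel with its y roughly along the tray's y (within 0.1 rad), 16 to 36 mm off the end fence. Home: tray x=-24 mm, tray y=+6 mm.
- riser: Steel-grey riser block, 36 mm (its x) by 64 mm (its y) by 40 mm high, 0.24 kg, two 14 mm holes through it along x. It can tip if pushed high up. Origin: centre of its underside. It starts upright in the rack, its y along the rack's x (either way), ends sticking out 10 mm past the cheeks, so there only its ends (64 mm apart) can be gripped. Home: tray x=-66 mm, tray y=+6 mm, its y along the tray's y.
- rack: Fixed plywood rack, 44 mm (x) by 52 mm (y), origin: centre of its underside. Floor 4 mm thick; two cheeks along x, inner faces at y=-20 and +20 mm, 6 mm thick, tops 46 mm over the bench; open at both x ends. The bench before it (rack x from -140 mm to -40 mm, y within 45 mm) is clear, room enough to set the riser down.
- trial_block: Bystander: aluminium block 32 by 56 by 27 mm with three brass studs, behind the work. Leave it.
- tape_roll: Bystander: roll of masking tape lying flat, 100 mm diameter, 18 mm high, left of the work. Leave it.
There are look-alikes about, which are no part of the job. Leave any pink look-alike of the vblock alone.

How it is judged:
By the outcome, as a careful person would: the job done as asked, in the order asked, and still so for the second after the job is handed in, with the robot touching nothing.
It also fails if it takes over 72 s, if anything falls off the work surface, if the arm or the gripper's body presses on something with over 40 N, if the wrist force passes 120 N, or if a joint passes its speed limit or range.

ROBOT

A 6-joint arm with a two-finger parallel gripper is mounted at the origin on a cart in front of the work surface, level with it; the furniture and walls round the work are solid. World frame = base frame: x ahead of the robot, y to its left, z up, the work surface at z = 0. Lengths are in m, angles in degrees, forces in N, time in s.
With the tool pointing down it reaches from about 0.25 to 0.725 m from the base axis. Payload 9.7 kg.
Tool frame: the origin (TCP) lies at the very end of the fingers, on their centre line; the grasp point (between the pads) lies 19 mm behind it (bot.grip_depth is the distance from the TCP to the grasp point, in m); z points along the fingers, y is the direction in which the jaws open and shut (so a half turn about z gives the same grasp; the last joint's range is limited). The gripper opens to 85 mm and grips with 20 to 120 N. Pads are 22 mm wide; open, the fingers measure 114 mm over their backs; the gripper's body (76 mm by 85 mm) begins 54 mm behind the grasp point. The pads swing forward as they close: fully open they stand 13 mm farther back than shut.
Start: joints at [66.005, 4.979, 10.078, 95.1, 0, 90], TCP at [0.224, 0.502, 0.231] pointing down, gripper open.
Joint ranges: [-179.16, 179.16], [-48.56, 103.87], [-65.8, 70.77], [-126.05, 130.52], [-82.76, 87.17], [-180, 180]. Speed limits (degrees/s): [127.2, 127.2, 147.25, 180, 180, 180].

INTERFACE

Orientations are given as [roll, pitch, yaw] about the fixed x, y, z axes, in that order (R = Rz(yaw) Ry(pitch) Rx(roll)).
In Python, from workcell import telemetry, optics, order, bot gives the robot as it stands. The module is installed in compiled form; this text tells all that it offers.
- The arm moves only by the shell command python3 -m inch 'ROWS' [FORCE]. ROWS is JSON, a list of rows, each a list of 7 numbers: the shift along the tool's x, y, z in m, then the turn, a rotation vector about the tool's x, y, z in rad, then the closure, from 0 (fully open) to 1 (shut). In form: [[tx, ty, tz, rx, ry, rz, grip], ...]. A call has 1 to 12 rows; each row is the pose to reach, as a shift and turn from the pose commanded when the call began, along the tool's axes at that moment; what a row does not reach only later rows make up. A row lasts 1/12 s, in which the tool goes at most 41.7 mm and 7.16 degrees, less where a joint would pass 70% of its speed; a pose out of reach is approached as far as the arm can. A call with a gripper value outside its range is refused whole. The fingers move at their own pace and stop on an object; FORCE is the grip in N (left out, the last holds). Time passes only in rows, so rows that repeat a pose let the fingers close. It gives the time, the measured TCP pose, the force and the opening at its end, in the units of the state.
- telemetry.get_obs(): the state, without advancing time (a new reading comes with each control period).
- optics.camera(name): name is "scene" or "top" or "wrist"; returns (picture, depth): 480x640x3 uint8, red, green, blue; 480x640 float32, m along the optical axis (not along the pixel's ray), 0 where there is no reading.
- optics.camera_info(name): a dict with "camera_matrix" (3x3 intrinsics, pixels), "xyz" and "attitude" of the camera in the world; the wrist camera has in their place "mount" (4x4, takes a point from camera to tool coordinates, whose origin is the TCP and whose axes are the flange's). Camera axes: x right, y down, z forward; pixel columns grow to the right and rows downward; lengths in m; the calibration is good to about 2 mm. A picture is of the moment at which its call begins: read the wrist's pose just before it. camera_info takes no time and is no camera call.
- order.job_done(): hands the job in, once; it reports no verdict.
The state is a dict: "time": time; "q": joint angles; "qd": joint speeds; "joint_efforts": joint torques, N m; "ee_pos": TCP position; "tcp_rot": TCP orientation; "wrist_force": force on the tool from outside, world axes, zero at the start; "torque": the same for the moment, N m; "opening": finger opening in m.
Only numpy, scipy, OpenCV 4.12 (cv2) and the standard library are available. Lean on these libraries where they do the work, as an engineer would, in place of code of your own. Each camera call takes 0.05 s, during which the arm holds its last target. There are 200 camera calls.

## Working session

There is one attempt and no reset: what is moved stays moved. The work goes in short steps, Python scripts to look and compute and a shell command to move; the robot and the scene stay as the last step left them, time stands still between calls to the robot, and variables do not carry over. Pictures are saved under pics/ and viewed, about 8 in all and at most 12, crops included, and the job is handed in when it is done.

```bash
mkdir -p pics
cat > h.py <<'E'
import numpy as np, cv2
from scipy.spatial.transform import Rotation as R
from workcell import telemetry, optics, order, bot
def pose(n):
    i=optics.camera_info(n); K=np.array(i["camera_matrix"])
    if n=="wrist":
        o=telemetry.get_obs(); T=np.eye(4); T[:3,:3]=R.from_euler('xyz',o["tcp_rot"],degrees=True).as_matrix(); T[:3,3]=o["ee_pos"]
        T=T@np.array(i["mount"])
        return K,T
    T=np.eye(4); T[:3,3]=i["xyz"]; a=np.array(i["attitude"])
    T[:3,:3]=a if a.shape==(3,3) else R.from_euler('xyz',a,degrees=True).as_matrix()
    return K,T
def shot(n,f):
    K,T=pose(n); im,d=optics.camera(n)
    cv2.imwrite(f"pics/{f}.png",im[:,:,::-1]); np.savez(f"{f}.npz",im=im,d=d,K=K,T=T); return im,d,K,T
def load(f): z=np.load(f"{f}.npz"); return z["im"],z["d"],z["K"],z["T"]
def plane(uv,z,K,T):
    uv=np.atleast_2d(uv).astype(float); r=np.c_[uv,np.ones(len(uv))]@np.linalg.inv(K).T@T[:3,:3].T; c=T[:3,3]
    return c+r*((z-c[2])/r[:,2])[:,None]
def cloud(d,K,T):
    v,u=np.mgrid[:480,:640]; p=np.stack([u,v,np.ones_like(u)],-1)@np.linalg.inv(K).T*d[...,None]
    P=p@T[:3,:3].T+T[:3,3]; P[d==0]=np.nan; return P
E
python3 - <<'E'
from h import *
for n in("top","scene","wrist"):
    print(n,optics.camera_info(n)); shot(n,n+"0")
print(telemetry.get_obs())
E
```

```text
top {'camera_matrix': array([[511.72702317,   0.        , 324.84371077],
       [  0.        , 511.72702317, 243.80630863],
       [  0.        ,   0.        ,   1.        ]]), 'xyz': array([0.35810648, 0.47994029, 0.94472598]), 'attitude': array([-170.93571045,    0.85810216,  -90.53111948])}
scene {'camera_matrix': array([[544.10120342,   0.        , 316.53592277],
       [  0.        , 544.10120342, 240.02454683],
       [  0.        ,   0.        ,   1.        ]]), 'xyz': array([0.15018208, 1.17209144, 0.71414985]), 'attitude': array([-131.9081276 ,   -0.34543875, -154.38022559])}
wrist {'camera_matrix': array([[379.07943941,   0.        , 323.75565636],
       [  0.        , 379.07943941, 234.6363849 ],
       [  0.        ,   0.        ,   1.        ]]), 'mount': array([[ 6.83527958e-04, -9.61542845e-01, -2.74654129e-01,
         6.90800617e-02],
       [ 9.99999690e-01,  7.64646199e-04, -1.88281660e-04,
        -3.57384921e-04],
       [ 3.91054119e-04, -2.74653915e-01,  9.61543069e-01,
        -1.43369687e-01],
       [ 0.00000000e+00,  0.00000000e+00,  0.00000000e+00,
         1.00000000e+00]])}
{'time': 0.15, 'q': array([6.60050788e+01, 5.00255037e+00, 1.00444241e+01, 9.50986713e+01,
       6.25462386e-05, 8.99983010e+01]), 'qd': array([-0.00024531, -0.01603006,  0.07789486,  0.06395342, -0.06068433,
        0.01706374]), 'joint_efforts': array([ 2.72156096e-03, -5.20760214e+01,  4.65044081e+01,  1.39520227e-02,
        9.79018773e-05,  1.19561415e-05]), 'ee_pos': array([0.22359006, 0.5023121 , 0.23075439]), 'tcp_rot': array([-1.79943202e+02, -6.42304429e-05,  1.56006778e+02]), 'wrist_force': array([-0.41294046, -1.04772473,  1.29669801]), 'torque': array([-0.02147573, -0.05348165,  0.03006059]), 'opening': 0.08540566096750682}
```

View pics/top0.png

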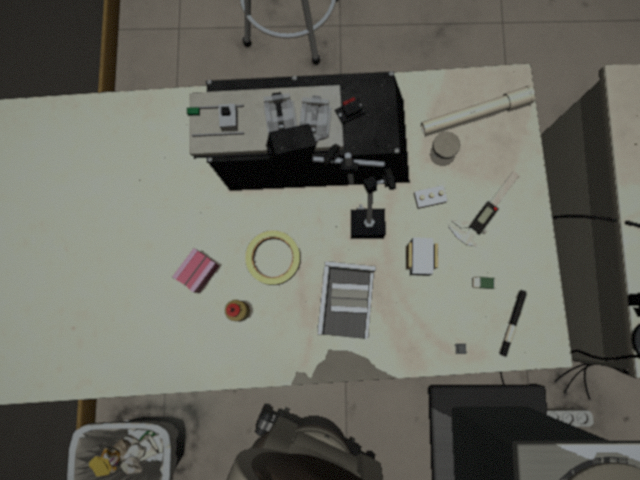

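View pics/scene0.png

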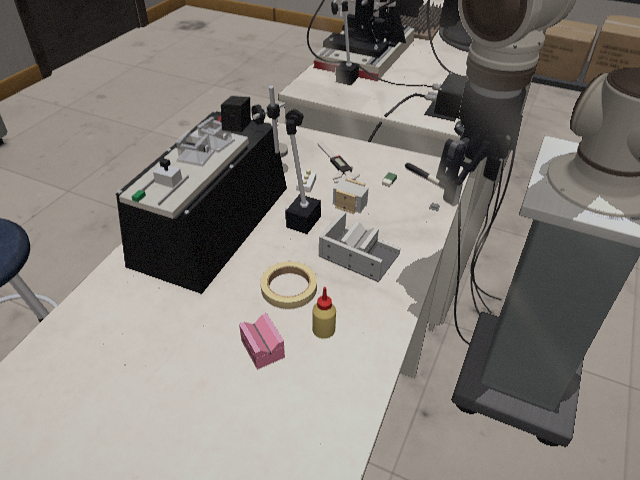

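Run:
```python
from h import *
im,d,K,T=load("top0")
for uv in [(310,440),(347,300),(422,256),(274,258),(368,222),(237,310)]: print(uv,plane(uv,0.02,K,T)[0].round(3))
P=cloud(d,K,T); print("bench z",np.nanmedian(P[300:340,400:440,2]), P[290:310:4,347,:].round(3), P[256,410:440:3].round(3))
c=cv2.resize(im[225:345,300:460],None,fx=5,fy=5,interpolation=cv2.INTER_CUBIC)
w=cv2.imread("pics/wrist0.png")
cv2.imwrite("pics/c1.png",np.clip(c[:,:,::-1].astype(float)*1.3,0,255))
```

```text
(310, 440) [0.163 0.521 0.02 ]
(347, 300) [0.403 0.454 0.02 ]
(422, 256) [0.481 0.316 0.02 ]
(274, 258) [0.481 0.585 0.02 ]
(368, 222) [0.545 0.413 0.02 ]
(237, 310) [0.387 0.651 0.02 ]
bench z -0.0004353258553242423 [[0.419 0.454 0.047]
 [0.413 0.454 0.035]
 [  nan   nan   nan]
 [0.399 0.454 0.041]
 [0.391 0.454 0.043]] [[0.479 0.341 0.042]
 [0.478 0.336 0.046]
 [0.478 0.331 0.042]
 [0.478 0.326 0.045]
 [0.478 0.32  0.043]
 [0.478 0.315 0.045]
 [0.478 0.309 0.043]
 [0.478 0.304 0.042]
 [0.478 0.299 0.043]
 [0.477 0.294 0.046]][ WARN:0@0.633] global loadsave.cpp:1063 imwrite_ Unsupported depth image for selected encoder is fallbacked to CV_8U.
```

View pics/c1.png

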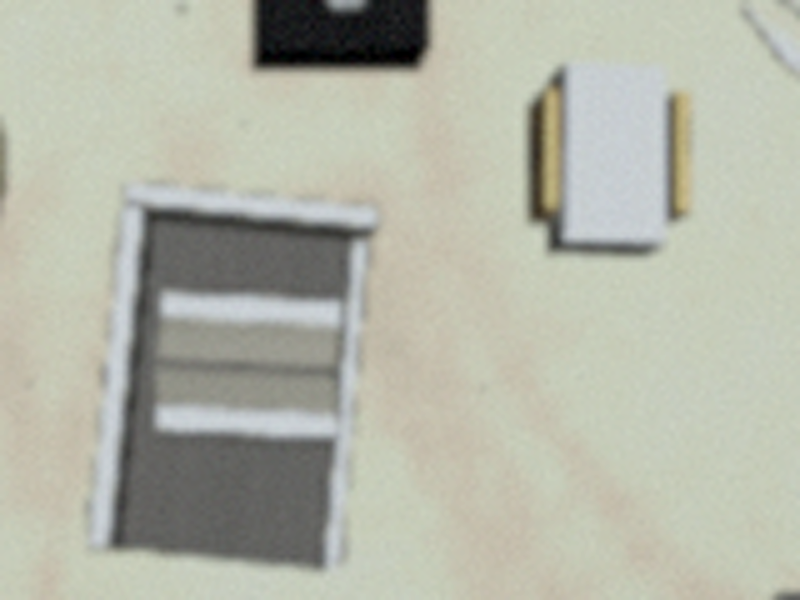

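View pics/wrist0.png

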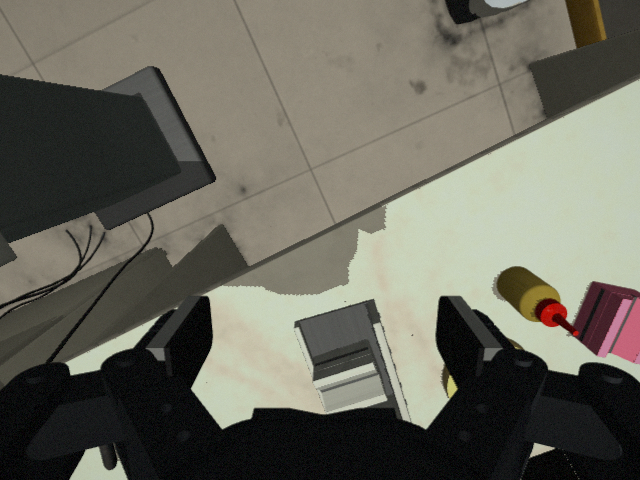

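The pictures show the tray around top-view (347,300), with the tall side fence on the left (+y) and the end fence at the top (+x). The V-block is inside it, near the lip. The riser in its rack is at (422,256), and a pole stand is at (368,222). Next I'll move over the tray for a close look, and measure from the top view first.

```bash
python3 - <<'E'
from h import *
im,d,K,T=load("top0"); P=cloud(d,K,T)
# stand obstacle
m=(P[...,0]>0.44)&(P[...,0]<0.62)&(P[...,1]>0.33)&(P[...,1]<0.5)&(P[...,2]>0.06)
Q=P[m]
for a,b in((.06,.1),(.1,.15),(.15,.2),(.2,.25),(.25,.4)):
    q=Q[(Q[:,2]>a)&(Q[:,2]<b)]
    if len(q): print(a,len(q),q.min(0).round(3),q.max(0).round(3))
E
python3 -m inch '[[-0.09,0.014,0.02,0,0,-0.16,0],[-0.18,0.028,0.03,0,0,-0.321,0],[-0.18,0.028,0.03,0,0,-0.321,0],[-0.18,0.028,0.03,0,0,-0.321,0],[-0.18,0.028,0.03,0,0,-0.321,0],[-0.18,0.028,0.03,0,0,-0.321,0],[-0.18,0.028,0.03,0,0,-0.321,0],[-0.18,0.028,0.03,0,0,-0.321,0]]'
python3 -c "
from h import *
shot('wrist','w1')"
```

```text
0.06 172 [0.538 0.41  0.06 ] [0.62  0.499 0.1  ]
0.1 196 [0.542 0.413 0.1  ] [0.62 0.5  0.15]
0.15 134 [0.548 0.413 0.15 ] [0.62  0.499 0.198]
0.2 458 [0.55  0.387 0.201] [0.583 0.455 0.242]
0.25 787 [0.568 0.407 0.251] [0.612 0.5   0.31 ]
time: 0.82
ee_pos: [0.3992, 0.4548, 0.2011]
tcp_rot: [-180.0, -0.0, 174.4]
wrist_force: [-1.0, 0.4, -0.1]
opening: 0.0854
```

View pics/w1.png

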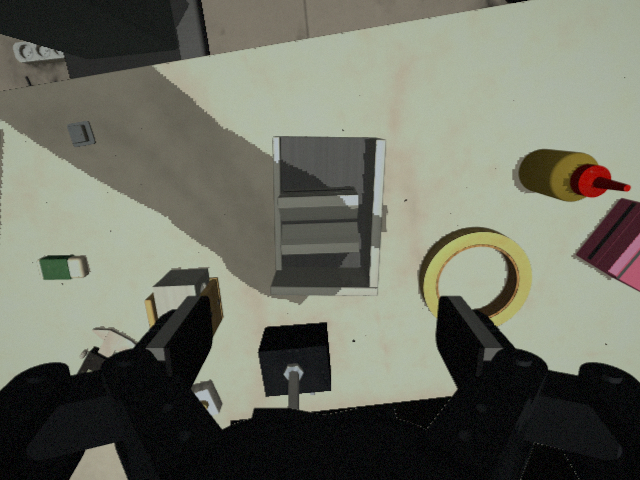

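Close view: the tray spans cols 272–385, rows 137–295. The tall side fence is on the right (bright strip, col ~380) and the end fence is at the bottom (row ~292). The V-block is at rows 192–268. I'll get the edges from a metric top-down rectification and the depth heights.

```bash
cat > rect.py <<'E'
from h import *
def rectify(f,z,c,yaw,half=0.085,s=0.25e-3):
    "image on plane z; cols = along local x (yaw), rows = local y, pixel size s"
    im,d,K,T=load(f); n=int(2*half/s)
    g=(np.arange(n)-n/2)*s; X,Y=np.meshgrid(g,g); a=np.radians(yaw)
    W=np.stack([c[0]+X*np.cos(a)-Y*np.sin(a),c[1]+X*np.sin(a)+Y*np.cos(a),np.full_like(X,z)],-1)
    p=(W-T[:3,3])@T[:3,:3]@K.T; uv=(p[...,:2]/p[...,2:]).astype(np.float32)
    return cv2.remap(im,uv[...,0],uv[...,1],cv2.INTER_CUBIC),g
E
python3 - <<'E'
from rect import *
im,d,K,T=load("w1"); P=cloud(d,K,T)
a=np.radians(-5.6); L=(P[...,:2]-[0.40,0.454])@np.array([[np.cos(a),-np.sin(a)],[np.sin(a),np.cos(a)]])
for name,lo,hi,bx,by in(("fence",.0495,.056,(-.09,.09),(-.06,.06)),("vb",.040,.051,(-.05,.038),(-.035,.03)),("lip",.012,.02,(-.09,.06),(-.06,-.03))):
    m=(P[...,2]>lo)&(P[...,2]<hi)&(L[...,0]>bx[0])&(L[...,0]<bx[1])&(L[...,1]>by[0])&(L[...,1]<by[1])
    q=L[m]*1000; print(name,m.sum(),np.percentile(P[m][:,2],[5,50,95]).round(4),np.percentile(q,[1,50,99],axis=0).round(1).tolist(),cv2.minAreaRect(q.astype(np.float32)))
A,g=rectify("w1",.052,(.40,.454),-5.6); B,g=rectify("w1",.048,(.40,.454),-5.6)
o=np.hstack([A,B]); o=cv2.resize(o,(800,400))
for i in range(0,2):
  for k in range(0,400,47): pass
cv2.imwrite("pics/r1.png",np.clip(o[:,:,::-1]*1.4,0,255).astype(np.uint8))
E
```

```text
fence 2807 [0.0498 0.0525 0.0537] [[-59.7, -42.5], [28.0, 38.4], [65.7, 45.6]] ((2.3030166625976562, 0.694854736328125), (90.0284652709961, 128.0984649658203), 89.2249755859375)
vb 3422 [0.0409 0.0478 0.0496] [[-18.5, -34.3], [12.6, -3.8], [29.8, 26.9]] ((6.108968734741211, -3.971282958984375), (48.49726486206055, 63.21958541870117), 1.9884591102600098)
lip 929 [0.0147 0.0166 0.0178] [[-60.9, -44.7], [-6.6, -41.2], [58.1, -32.1]] ((-1.1846351623535156, -36.95302200317383), (15.196885108947754, 120.98942565917969), 89.27635192871094)
```

View pics/r1.png

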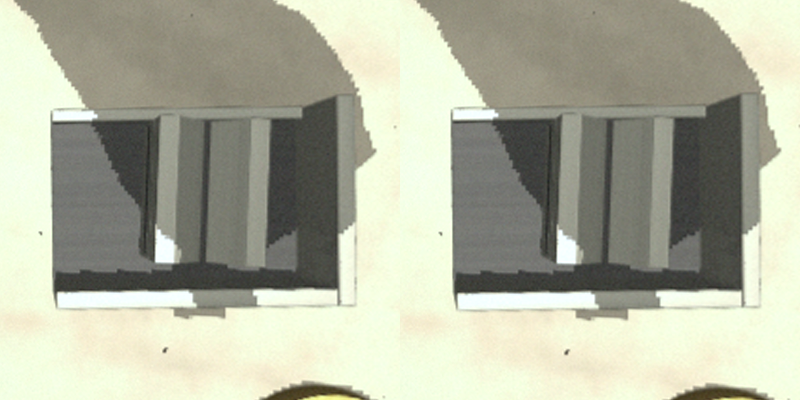

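```bash
python3 -m inch '[[0.0449,-0.004,0,0,0,0.0136,0.76],[0.0449,-0.004,0,0,0,0.0136,0.76],[0.0449,-0.004,0.03,0,0,0.0136,0.76],[0.0449,-0.004,0.07,0,0,0.0136,0.76],[0.0449,-0.004,0.11,0,0,0.0136,0.76],[0.0449,-0.004,0.15,0,0,0.0136,0.76],[0.0449,-0.004,0.18,0,0,0.0136,0.76],[0.0449,-0.004,0.189,0,0,0.0136,0.76],[0.0449,-0.004,0.189,0,0,0.0136,0.76],[0.0449,-0.004,0.189,0,0,0.0136,0.76]]' 40
python3 -m inch '[[-0.01,0,0,0,0,0,0.76],[-0.02,0,0,0,0,0,0.76],[-0.025,0,0,0,0,0,0.76],[-0.03,0,0,0,0,0,0.76],[-0.03,0,0,0,0,0,0.76]]'
```

```text
time: 1.7
ee_pos: [0.3543, 0.4561, 0.014]
tcp_rot: [179.9, 0.0, 173.7]
wrist_force: [0.6, -0.4, 0.8]
opening: 0.0202
time: 2.12
ee_pos: [0.3858, 0.4521, 0.0133]
tcp_rot: [179.9, 0.1, 173.6]
wrist_force: [-0.4, -0.5, 0.1]
opening: 0.0207
```

```bash
python3 -m inch '[[-0.004,0,0,0,0,0,0.76],[-0.008,0,0,0,0,0,0.76],[-0.01,0,0,0,0,0,0.76],[-0.01,0,0,0,0,0,0.76]]'
python3 -m inch '[[-0.002,0,0,0,0,0,0.76],[-0.003,0,0,0,0,0,0.76],[-0.003,0,0,0,0,0,0.76]]'
```

```text
time: 2.45
ee_pos: [0.3946, 0.4508, 0.0126]
tcp_rot: [180.0, 0.0, 173.6]
wrist_force: [-1.4, 0.4, 2.0]
opening: 0.0205
time: 2.7
ee_pos: [0.3971, 0.4505, 0.0125]
tcp_rot: [180.0, -0.0, 173.6]
wrist_force: [-3.7, 0.6, 4.3]
opening: 0.0208
```

```bash
for i in 1 2 3; do python3 -m inch '[[-0.001,0,0,0,0,0,0.76],[-0.0015,0,0,0,0,0,0.76],[-0.0015,0,0,0,0,0,0.76]]' | grep -E "ee_pos|force"; done
```

```text
ee_pos: [0.3985, 0.4504, 0.0124]
wrist_force: [-5.7, 1.1, 4.0]
ee_pos: [0.3985, 0.4504, 0.0125]
wrist_force: [-14.0, 1.4, 7.5]
ee_pos: [0.3985, 0.4503, 0.0125]
wrist_force: [-20.3, 1.1, 11.0]
```

```bash
python3 -m inch '[[0.012,0,0,0,0,0,1],[0.012,0,-0.03,0,0,0,1],[0.012,0,-0.06,0,0,0,1],[-0.01,-0.03,-0.06,0,0,0,1],[-0.0325,-0.0584,-0.06,0,0,0,1],[-0.0325,-0.0584,-0.06,0,0,0,1],[-0.0325,-0.0584,-0.04,0,0,0,1],[-0.0325,-0.0584,-0.01,0,0,0,1],[-0.0325,-0.0584,-0.01,0,0,0,1],[-0.0325,-0.0584,-0.01,0,0,0,1]]'
python3 -m inch '[[0,0.006,0,0,0,0,1],[0,0.012,0,0,0,0,1],[0,0.015,0,0,0,0,1],[0,0.018,0,0,0,0,1],[0,0.018,0,0,0,0,1]]'
```

```text
time: 4.28
ee_pos: [0.4266, 0.3873, 0.021]
tcp_rot: [-179.8, -0.1, 173.6]
wrist_force: [-0.2, -0.7, 0.3]
opening: 0.0002
time: 4.7
ee_pos: [0.4299, 0.4071, 0.0234]
tcp_rot: [180.0, 0.1, 173.6]
wrist_force: [-0.2, -1.4, 0.7]
opening: -0.0
```

```bash
for i in 1 2 3 4 5; do python3 -m inch '[[0,0.001,0,0,0,0,1],[0,0.002,0,0,0,0,1],[0,0.002,0,0,0,0,1]]' | grep -E "ee_pos|force"; done
```

```text
ee_pos: [0.4299, 0.4082, 0.0229]
wrist_force: [-0.4, -5.2, 3.8]
ee_pos: [0.43, 0.41, 0.0228]
wrist_force: [-0.0, -4.8, 3.8]
ee_pos: [0.4302, 0.4116, 0.0228]
wrist_force: [-0.8, -7.7, 5.4]
ee_pos: [0.4302, 0.4118, 0.0227]
wrist_force: [-3.1, -16.2, 9.5]
ee_pos: [0.4302, 0.4121, 0.0227]
wrist_force: [-3.6, -27.3, 15.0]
```

```bash
python3 -m inch '[[0,-0.02,0,0,0,0,1],[0,-0.02,0,0,0,0,1],[0,-0.02,-0.03,0,0,0,1],[0,-0.02,-0.07,0,0,0,1],[0,0,-0.11,0,0,0,1],[0.036,0.034,-0.15,0,0,0,0],[0.036,0.034,-0.178,0,0,0,0],[0.036,0.034,-0.178,0,0,0,0],[0.036,0.034,-0.178,0,0,0,0],[0.036,0.034,-0.178,0,0,0,0],[0.036,0.034,-0.178,0,0,0,0]]'
cat > meas.py <<'E'
from h import *
import sys
TO=np.array([.4579,.44725]); TY=-6.38
def tray(P): a=np.radians(TY); return (P[...,:2]-TO)@np.array([[np.cos(a),-np.sin(a)],[np.sin(a),np.cos(a)]])*1000
if __name__=="__main__":
    f=sys.argv[1]; im,d,K,T=shot("wrist",f); P=cloud(d,K,T); L=tray(P)
    B={"fence":(49.5,56,-125,12,-50,52),"vblock":(40,51,-52,-3,-36,37)}
    if len(sys.argv)>2: B["riser"]=(38,50,*map(float,sys.argv[2:6]))
    for n,(lo,hi,x0,x1,y0,y1) in B.items():
        m=(P[...,2]>lo/1e3)&(P[...,2]<hi/1e3)&(L[...,0]>x0)&(L[...,0]<x1)&(L[...,1]>y0)&(L[...,1]<y1)
        q=L[m]; print(n,m.sum(),np.percentile(q,[.5,50,99.5],axis=0).round(1).tolist(),cv2.minAreaRect(q.astype(np.float32)))
E
python3 meas.py w2
```

```text
time: 6.87
ee_pos: [0.3985, 0.4535, 0.1986]
tcp_rot: [-179.9, -0.1, 173.6]
wrist_force: [-0.2, -0.7, -1.6]
opening: 0.0722
fence 2800 [[-119.5, -42.5], [-26.2, 38.7], [6.8, 45.8]] ((-56.35826873779297, 1.3170623779296875), (89.4468765258789, 127.66194915771484), 89.93489837646484)
vblock 3140 [[-48.9, -25.9], [-30.6, 5.6], [-3.3, 36.7]] ((-26.108539581298828, 5.401403427124023), (63.12571716308594, 46.205238342285156), 89.99172973632812)
```

View pics/w2.png

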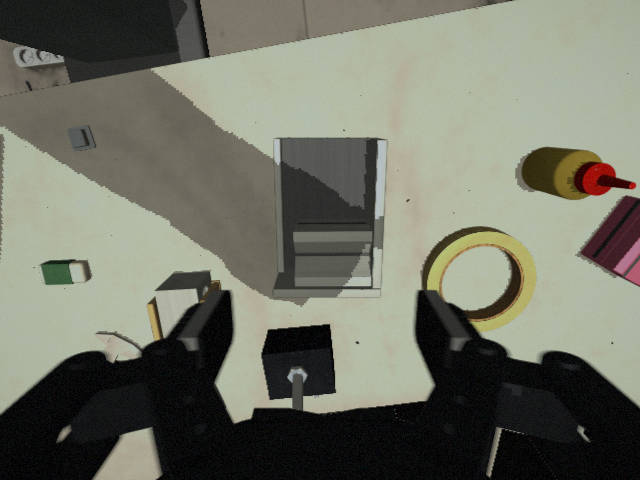

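```bash
python3 -m inch '[[-0.015,-0.04,0,0,0,-0.03,0],[-0.03,-0.08,0,0,0,-0.06,0],[-0.0564,-0.131,0,0,0,-0.112,0],[-0.0564,-0.131,0,0,0,-0.112,0],[-0.0564,-0.131,0,0,0,-0.112,0],[-0.0564,-0.131,0,0,0,-0.112,0]]'
python3 - <<'E'
from h import *
im,d,K,T=shot("wrist","w3"); P=cloud(d,K,T)
m=(P[...,2]>.0415)&(P[...,2]<.052)&(abs(P[...,0]-.478)<.06)&(abs(P[...,1]-.317)<.045)
hsv=cv2.cvtColor(im,cv2.COLOR_RGB2HSV); wood=(hsv[...,1]>70)
for n,k in(("riser",m&~wood),("all",m),("wood",m&wood)):
    q=P[k]*1000; print(n,k.sum(),np.percentile(q,[1,50,99],axis=0).round(1).tolist(),cv2.minAreaRect(q[:,:2].astype(np.float32)))
E
```

```text
time: 7.42
ee_pos: [0.4403, 0.316, 0.1994]
tcp_rot: [-180.0, -0.1, 179.9]
wrist_force: [0.2, 0.7, -1.0]
opening: 0.085
riser 3166 [[447.8, 299.2, 42.9], [478.1, 317.9, 44.8], [510.8, 336.1, 46.5]] ((479.5381164550781, 314.5137939453125), (46.591182708740234, 65.40718841552734), 88.8111801147461)
all 3904 [[447.8, 292.2, 42.9], [478.1, 317.9, 44.9], [510.6, 342.6, 47.7]] ((479.7762756347656, 317.4130859375), (52.03094482421875, 65.05763244628906), 87.60883331298828)
wood 738 [[457.8, 291.9, 42.4], [478.3, 337.2, 46.6], [501.5, 343.4, 48.2]] ((475.2953796386719, 317.77044677734375), (51.65842056274414, 53.22491455078125), 87.71070098876953)
```

View pics/w3.png

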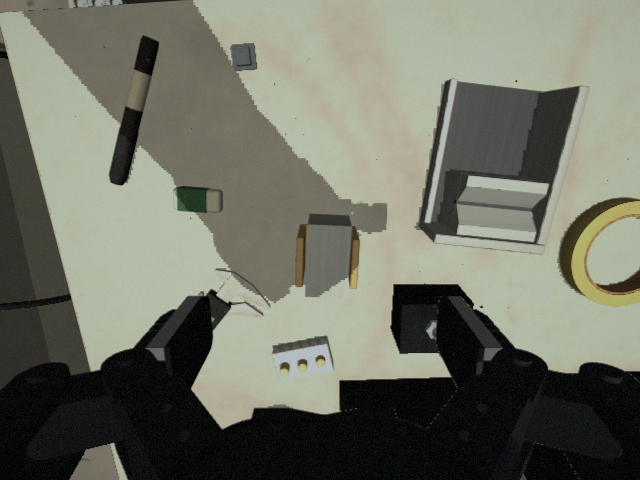

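Run:
```python
from h import *
im,d,K,T=load("w3")
for uv in [(293,293),(262,312),(268,308),(220,270),(245,272)]: print(uv,plane(uv,0.003,K,T)[0].round(3))
for uv in [(274,350),(326,337),(328,352)]: print(uv,plane(uv,0.027,K,T)[0].round(3))
P=cloud(d,K,T)
for v in (225,240,255,270,285):
    r=P[v]; k=(abs(r[:,2]-.0445)<.0025)&(abs(r[:,1]-.317)<.024)
    hs=cv2.cvtColor(im[v:v+1],cv2.COLOR_RGB2HSV)[0,:,1]
    u=np.where(k&(hs<60))[0]; print(v,u.min(),u.max(),r[u.min()].round(4),r[u.max()].round(4))
```

```text
(293, 293) [0.527 0.285 0.003]
(262, 312) [0.547 0.254 0.003]
(268, 308) [0.543 0.26  0.003]
(220, 270) [0.503 0.216 0.003]
(245, 272) [0.505 0.24  0.003]
(274, 350) [0.575 0.268 0.027]
(326, 337) [0.561 0.317 0.027]
(328, 352) [0.577 0.319 0.027]
225 308 349 [0.4478 0.3025 0.0448] [0.4485 0.3359 0.0423]
240 307 350 [0.4602 0.3016 0.0457] [0.4605 0.3368 0.0449]
255 307 349 [0.4732 0.3014 0.0456] [0.4737 0.3362 0.0442]
270 306 347 [0.4868 0.3003 0.0446] [0.4866 0.3347 0.0452]
285 305 349 [0.5005 0.2993 0.0446] [0.5005 0.3366 0.0447]
```

```bash
python3 -m inch '[[0,0,0.02,0,0,0.12,0],[0,0,0.03,0,0,0.24,0],[0,0,0.05,0,0,0.36,0],[0,0,0.05,0,0,0.48,0],[0,0,0.05,0,0,0.6,0],[0,0,0.05,0,0,0.72,0],[0,0,0.05,0,0,0.84,0],[0,0,0.05,0,0,0.96,0],[0,0,0.05,0,0,1.08,0],[0,0,0.05,0,0,1.2,0],[0,0,0.05,0,0,1.32,0],[0,0,0.05,0,0,1.44,0]]'
python3 -m inch '[[0,0,0,0,0,0.12,0],[0,0,0,0,0,0.176,0],[0,0,0,0,0,0.176,0],[0,0,0,0,0,0.176,0]]'
```

```text
time: 8.47
ee_pos: [0.4394, 0.3185, 0.1494]
tcp_rot: [-179.9, 0.0, 97.3]
wrist_force: [-0.8, 0.4, 0.5]
opening: 0.0854
time: 8.8
ee_pos: [0.4396, 0.3182, 0.1497]
tcp_rot: [-180.0, 0.0, 87.6]
wrist_force: [1.1, 0.3, 0.3]
opening: 0.0856
```

```bash
python3 -m inch '[[0.001,0.02,0,0,0,0,0],[0.001,0.0397,0,0,0,0,0],[0.001,0.0397,0.02,0,0,0,0],[0.001,0.0397,0.05,0,0,0,0],[0.001,0.0397,0.08,0,0,0,0],[0.001,0.0397,0.11,0,0,0,0],[0.001,0.0397,0.13,0,0,0,0],[0.001,0.0397,0.1447,0,0,0,0],[0.001,0.0397,0.1447,0,0,0,0],[0.001,0.0397,0.1447,0,0,0,0]]'
python3 -m inch '[[0,0,0,0,0,0,0.35],[0,0,0,0,0,0,0.35],[0,0,0,0,0,0,0.35],[0,0,0,0,0,0,0.35],[0,0,0,0,0,0,0.35]]' 50
```

```text
time: 9.63
ee_pos: [0.4791, 0.3167, 0.005]
tcp_rot: [-179.9, 0.1, 87.6]
wrist_force: [-0.3, -0.4, 0.2]
opening: 0.0857
time: 10.05
ee_pos: [0.4805, 0.3174, 0.0074]
tcp_rot: [179.9, -0.1, 87.5]
wrist_force: [-0.2, 0.2, 5.8]
opening: 0.0637
```

```bash
python3 -m inch '[[0,0,-0.015,0,0,0,0.4],[0,0,-0.035,0,0,0,0.4],[0,0,-0.06,0,0,0,0.4],[0,0,-0.07,0,0,0,0.4],[0,0,-0.07,0,0,0,0.4],[0,-0.03,-0.07,0,0,0,0.4],[0,-0.06,-0.07,0,0,0,0.4],[0,-0.095,-0.07,0,0,0,0.4],[0,-0.095,-0.07,0,0,0,0.4],[0,-0.095,-0.04,0,0,0,0.4],[0,-0.095,-0.01,0,0,0,0.4],[0,-0.095,-0.006,0,0,0,0.4]]'
python3 -m inch '[[0,0,0.003,0,0,0,0.4],[0,0,0.005,0,0,0,0.4],[0,0,0.005,0,0,0,0.4]]'
```

```text
time: 11.05
ee_pos: [0.382, 0.3188, 0.0058]
tcp_rot: [-179.7, 0.3, 87.5]
wrist_force: [-0.1, -1.5, -2.7]
opening: 0.0636
time: 11.3
ee_pos: [0.3853, 0.3212, 0.0074]
tcp_rot: [180.0, -0.0, 87.4]
wrist_force: [-0.4, 0.5, -2.0]
opening: 0.0634
```

```bash
for i in 1 2; do python3 -m inch '[[0,0,0.002,0,0,0,0.4],[0,0,0.002,0,0,0,0.4],[0,0,0.002,0,0,0,0.4]]'|grep -E "pos|force"; done
```

```text
ee_pos: [0.3852, 0.3212, 0.0053]
wrist_force: [-0.5, -0.2, -1.5]
ee_pos: [0.3853, 0.3213, 0.0034]
wrist_force: [-0.1, 0.4, 5.0]
```

```bash
python3 -m inch '[[0,0,0,0,0,0,0.1],[0,0,0,0,0,0,0],[0,0,0,0,0,0,0],[0,0,0,0,0,0,0],[0,0,-0.03,0,0,0,0],[0,0,-0.06,0,0,0,0],[0,0,-0.1,0,0,0,0],[0,0,-0.14,0,0,0,0],[0,0,-0.16,0,0,0,0],[0,0,-0.16,0,0,0,0],[0,0,-0.16,0,0,0,0]]'
cat > ris.py <<'E'
from h import *
import sys
im,d,K,T=shot("wrist",sys.argv[1]); P=cloud(d,K,T)
m=(P[...,2]>.034)&(P[...,2]<.046)&(abs(P[...,0]-.385)<.05)&(abs(P[...,1]-.32)<.035)
q=P[m]*1000; print(m.sum(),np.percentile(q,[1,50,99],axis=0).round(1).tolist(),cv2.minAreaRect(q[:,:2].astype(np.float32)))
print(telemetry.get_obs()["tcp_rot"])
E
python3 ris.py w4
```

```text
time: 12.72
ee_pos: [0.3854, 0.3214, 0.1638]
tcp_rot: [179.9, -0.1, 87.4]
wrist_force: [-0.8, -0.0, -0.6]
opening: 0.0853
4385 [[354.2, 304.0, 36.6], [385.5, 323.1, 40.8], [416.8, 340.9, 42.4]] ((385.56170654296875, 322.0264587402344), (36.72892379760742, 64.29151916503906), 87.57878875732422)
[ 1.79999761e+02 -2.55033298e-03  8.74446120e+01]
```

View pics/w4.png

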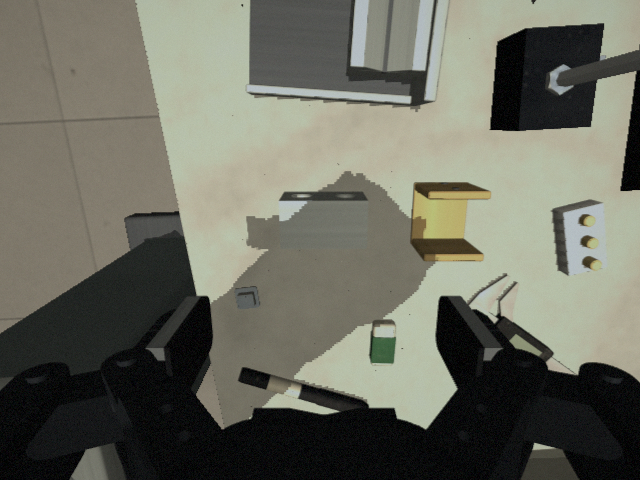

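```bash
python3 -m inch '[[0.0006,0,0,0,0,-0.12,0.2],[0.0006,0,0,0,0,-0.24,0.2],[0.0006,0,0,0,0,-0.36,0.2],[0.0006,0,0,0,0,-0.48,0.2],[0.0006,0,0,0,0,-0.6,0.2],[0.0006,0,0,0,0,-0.72,0.2],[0.0006,0,0,0,0,-0.84,0.2],[0.0006,0,0,0,0,-0.96,0.2],[0.0006,0,0,0,0,-1.08,0.2],[0.0006,0,0,0,0,-1.2,0.2],[0.0006,0,0,0,0,-1.32,0.2],[0.0006,0,0,0,0,-1.44,0.2]]'
python3 -m inch '[[0,0,0.02,0,0,-0.12,0.2],[0,0,0.06,0,0,-0.134,0.2],[0,0,0.09,0,0,-0.134,0.2],[0,0,0.11,0,0,-0.134,0.2],[0,0,0.11,0,0,-0.134,0.2],[0,0,0.11,0,0,-0.134,0.2]]'
```

```text
time: 13.77
ee_pos: [0.3842, 0.3211, 0.1607]
tcp_rot: [-179.9, -0.1, 170.3]
wrist_force: [0.5, 0.2, 0.0]
opening: 0.0682
time: 14.27
ee_pos: [0.3837, 0.3206, 0.0509]
tcp_rot: [-179.8, -0.2, 177.6]
wrist_force: [0.4, -0.6, 0.5]
opening: 0.0681
```

```bash
python3 -m inch '[[-0.002,0.0014,0.02,0,0,0,0.2],[-0.002,0.0014,0.044,0,0,0,0.2],[-0.002,0.0014,0.044,0,0,0,0.2],[-0.002,0.0014,0.044,0,0,0,0.4],[-0.002,0.0014,0.044,0,0,0,0.7],[-0.002,0.0014,0.044,0,0,0,0.7],[-0.002,0.0014,0.044,0,0,0,0.7],[-0.002,0.0014,0.044,0,0,0,0.7],[-0.002,0.0014,0.044,0,0,0,0.7]]' 50
python3 -m inch '[[0,0,-0.03,0,0,0,0.7],[0,0,-0.06,0,0,0,0.7],[0,0,-0.1,0,0,0,0.7],[0,0,-0.1,0,0,0,0.7],[0,0,-0.1,0,0,0,0.7]]'
```

```text
time: 15.02
ee_pos: [0.3879, 0.3237, 0.0108]
tcp_rot: [179.9, 0.1, 177.6]
wrist_force: [-1.1, -0.5, 6.7]
opening: 0.035
time: 15.43
ee_pos: [0.3882, 0.3239, 0.1118]
tcp_rot: [179.8, 0.2, 177.6]
wrist_force: [-0.4, 0.2, -2.8]
opening: 0.0355
```

```bash
python3 -m inch '[[0,0,0,0,0,0.12,0.7],[0,0,0,0,0,0.24,0.7],[0,0,0,0,0,0.36,0.7],[0,0,0,0,0,0.48,0.7],[0,0,0,0,0,0.6,0.7],[0,0,0,0,0,0.72,0.7],[0,0,0,0,0,0.84,0.7],[0,0,0,0,0,0.96,0.7],[0,0,0,0,0,1.08,0.7],[0,0,0,0,0,1.2,0.7],[0,0,0,0,0,1.32,0.7],[0,0,0,0,0,1.44,0.7]]'
python3 -m inch '[[0,0,0,0,0,0.12,0.7],[0,0,0,0,0,0.201,0.7],[0,0,0,0,0,0.201,0.7],[0,0,0,0,0,0.201,0.7]]'
```

```text
time: 16.43
ee_pos: [0.3864, 0.3224, 0.1074]
tcp_rot: [-179.9, 0.1, 94.8]
wrist_force: [0.9, 0.5, -2.0]
opening: 0.0352
time: 16.77
ee_pos: [0.3866, 0.3226, 0.1077]
tcp_rot: [-179.9, 0.1, 83.8]
wrist_force: [0.3, 0.2, -1.6]
opening: 0.035
```

```bash
python3 -m inch '[[0.03,-0.01,0,0,0,0,0.7],[0.06,-0.02,0,0,0,0,0.7],[0.1,-0.0288,0,0,0,0,0.7],[0.1329,-0.0288,0,0,0,0,0.7],[0.1329,-0.0288,0,0,0,0,0.7],[0.1329,-0.0288,0,0,0,0,0.7],[0.1329,-0.0288,0,0,0,0,0.7]]'
python3 - <<'E'
from meas import *
im,d,K,T=shot("wrist","w5"); shot("top","t5"); P=cloud(d,K,T); L=tray(P)
m=(P[...,2]>.09)&(P[...,2]<.15)&(abs(L[...,0]+86)<60)&(abs(L[...,1])<60)
for z in(.09,.1,.11,.12,.13,.14):
    k=m&(P[...,2]>z)&(P[...,2]<z+.01)
    if k.sum()>30: print(z,k.sum(),np.percentile(L[k],[1,50,99],axis=0).round(1).tolist())
E
```

```text
time: 17.35
ee_pos: [0.3728, 0.4576, 0.1079]
tcp_rot: [-180.0, 0.1, 83.7]
wrist_force: [-0.1, 0.4, -2.4]
opening: 0.0355
0.09 109 [[-103.0, 34.4], [-86.1, 34.7], [-68.5, 35.0]]
0.1 529 [[-103.1, 34.4], [-85.7, 34.7], [-67.9, 35.1]]
0.11 850 [[-114.8, 7.0], [-85.6, 34.7], [-56.3, 35.1]]
0.12 1462 [[-116.3, 6.8], [-85.6, 34.5], [-54.6, 35.1]]
0.13 19496 [[-111.6, -27.1], [-85.3, 8.1], [-58.9, 34.9]]
0.14 1966 [[-111.5, -10.3], [-102.7, 6.7], [-59.8, 12.5]]
```

View pics/w5.png

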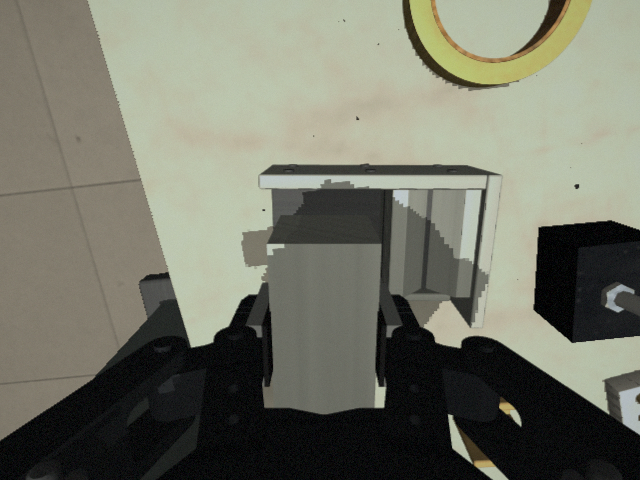

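```bash
python3 -m inch '[[-0.001,0,0.02,0,0,0,0.7],[-0.001,0,0.04,0,0,0,0.7],[-0.001,0,0.055,0,0,0,0.7],[-0.001,0,0.07,0,0,0,0.7],[-0.001,0,0.08,0,0,0,0.7],[-0.001,0,0.087,0,0,0,0.7],[-0.001,0,0.087,0,0,0,0.7],[-0.001,0,0.087,0,0,0,0.7]]'
for i in 1 2 3 ; do python3 -m inch '[[0,0,0.002,0,0,0,0.7],[0,0,0.002,0,0,0,0.7],[0,0,0.002,0,0,0,0.7]]'|grep -E "pos|force"; done
```

```text
time: 18.12
ee_pos: [0.3732, 0.4569, 0.0221]
tcp_rot: [180.0, -0.0, 83.6]
wrist_force: [0.2, -0.5, -1.8]
opening: 0.0355
ee_pos: [0.3732, 0.4574, 0.0202]
wrist_force: [0.7, 0.1, -2.3]
ee_pos: [0.3729, 0.4571, 0.0175]
wrist_force: [-0.5, -0.4, -1.6]
ee_pos: [0.3729, 0.4571, 0.0154]
wrist_force: [0.1, -0.1, -1.6]
```

```bash
for i in 1 2 ; do python3 -m inch '[[0,0,0.0015,0,0,0,0.7],[0,0,0.0015,0,0,0,0.7],[0,0,0.0015,0,0,0,0.7]]'|grep -E "pos|force"; done
```

```text
ee_pos: [0.373, 0.4573, 0.0149]
wrist_force: [-2.8, -2.7, 5.5]
ee_pos: [0.3731, 0.4573, 0.0149]
wrist_force: [-5.1, -6.5, 17.1]
```

```bash
python3 -m inch '[[0,0,-0.0015,0,0,0,0.7],[0.001,0,-0.002,0,0,0,0.7],[0.002,0,-0.002,0,0,0,0.7],[0.003,0,-0.002,0,0,0,0.7],[0.003,0,-0.002,0,0,0,0.7]]'|grep -E "pos|force"; for i in 1 2 3; do python3 -m inch '[[0.001,0,0,0,0,0,0.7],[0.001,0,0,0,0,0,0.7],[0.001,0,0,0,0,0,0.7]]'|grep -E "pos|force"; done
```

```text
ee_pos: [0.3735, 0.4599, 0.0149]
wrist_force: [-0.9, -4.9, 5.8]
ee_pos: [0.3737, 0.4608, 0.0149]
wrist_force: [-0.8, -4.5, 6.3]
ee_pos: [0.3737, 0.4609, 0.0149]
wrist_force: [-1.7, -9.5, 8.9]
ee_pos: [0.3737, 0.461, 0.0149]
wrist_force: [-2.5, -14.7, 11.3]
```

```bash
python3 -m inch '[[-0.002,0,0,0,0,0,0.52],[-0.002,0,0,0,0,0,0.52],[-0.002,0,0,0,0,0,0.52],[-0.002,0,0,0,0,0,0.52]]'; python3 -m inch '[[0,0,-0.02,0,0,0,0.52],[0,0,-0.04,0,0,0,0.52],[0,0,-0.07,0,0,0,0.52],[0,-0.02,-0.07,0,0,0,1],[0,-0.04,-0.07,0,0,0,1],[0,-0.04,-0.07,0,0,0,1],[0,-0.04,-0.07,0,0,0,1]]'; python3 -m inch '[[0,0,0.03,0,0,0,1],[0,0,0.05,0,0,0,1],[0,0,0.066,0,0,0,1],[0,0,0.066,0,0,0,1],[0,0,0.066,0,0,0,1]]'
```

```text
time: 20.87
ee_pos: [0.3735, 0.4614, 0.0144]
tcp_rot: [-180.0, -0.0, 83.6]
wrist_force: [0.1, -0.2, 0.9]
opening: 0.041
time: 21.45
ee_pos: [0.3332, 0.466, 0.0847]
tcp_rot: [180.0, -0.0, 83.7]
wrist_force: [0.5, -0.0, 0.2]
opening: -0.0001
time: 21.87
ee_pos: [0.3339, 0.465, 0.0178]
tcp_rot: [-180.0, 0.1, 83.6]
wrist_force: [-0.9, -0.3, 0.3]
opening: 0.0002
```

```bash
python3 -m inch '[[0.002,0,0.006,0,0,0,1],[0.002,0,0.006,0,0,0,1],[0.002,0.005,0.006,0,0,0,1],[0.002,0.01,0.006,0,0,0,1],[0.002,0.015,0.006,0,0,0,1],[0.002,0.019,0.006,0,0,0,1],[0.002,0.023,0.006,0,0,0,1],[0.002,0.025,0.006,0,0,0,1],[0.002,0.025,0.006,0,0,0,1]]'; for i in 1 2 3 4 5; do python3 -m inch '[[0,0.001,0,0,0,0,1],[0,0.0015,0,0,0,0,1],[0,0.0015,0,0,0,0,1]]'|grep -E "pos|force"; done
```

```text
time: 22.62
ee_pos: [0.3594, 0.4647, 0.0126]
tcp_rot: [180.0, -0.0, 83.6]
wrist_force: [-0.4, 0.4, 0.1]
opening: 0.0003
ee_pos: [0.3601, 0.4646, 0.0126]
wrist_force: [-2.5, -0.4, 1.0]
ee_pos: [0.3609, 0.4644, 0.0123]
wrist_force: [-6.8, 1.4, 2.0]
ee_pos: [0.361, 0.4645, 0.0122]
wrist_force: [-14.5, 2.6, 4.5]
ee_pos: [0.3611, 0.4646, 0.0123]
wrist_force: [-22.1, 3.8, 5.3]
ee_pos: [0.3611, 0.4646, 0.0123]
wrist_force: [-29.4, 4.7, 9.3]
```

```bash
python3 -m inch '[[0,-0.02,0,0,0,0,1],[0,-0.02,0,0,0,0,1],[0,-0.02,-0.03,0,0,0,1],[0,-0.02,-0.07,0,0,0,1],[-0.02,0,-0.11,0,0,0,0],[-0.02,0.03,-0.15,0,0,0,0],[-0.03,0.03,-0.18,0,0,0,0],[-0.03,0.03,-0.18,0,0,0,0],[-0.03,0.03,-0.18,0,0,0,0],[-0.03,0.03,-0.18,0,0,0,0]]'; python3 meas.py w6 -95 -49 -36 37
python3 - <<'E'
from rect import *
A,g=rectify("w6",.048,(.405,.453),-6.38,half=.075,s=.25e-3)
cv2.imwrite("pics/r6.png",np.clip(A[:,:,::-1]*1.5,0,255).astype(np.uint8))
E
```

```text
time: 24.7
ee_pos: [0.3931, 0.4307, 0.1921]
tcp_rot: [180.0, 0.0, 83.6]
wrist_force: [0.0, -0.4, -0.4]
opening: 0.0722
fence 3448 [[-118.6, -42.0], [-16.6, 39.4], [7.7, 45.6]] ((-55.933380126953125, 1.1309394836425781), (88.96602630615234, 128.0966033935547), 89.9886245727539)
vblock 4030 [[-51.8, -25.5], [-33.1, 7.1], [-3.2, 36.5]] ((-27.475217819213867, 5.50471305847168), (48.98293685913086, 62.93665313720703), 0.1035844087600708)
riser 3752 [[-84.0, -25.8], [-66.5, 6.6], [-49.2, 36.3]] ((-66.6056137084961, 5.188568115234375), (35.21284484863281, 62.380157470703125), 0.015574363060295582)
```

View pics/r6.png

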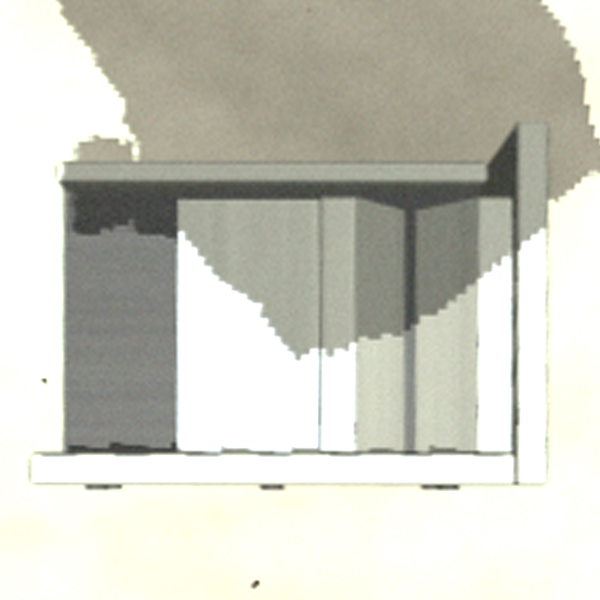

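```bash
python3 -c "
from h import *
print(order.job_done())"
```

```text
the job is handed in; nothing more can be done
None
```

The job is done and handed in at about 25 s of the 72 s allowed. I pushed the V-block home into the corner first. I then lifted the riser out of its rack by its ends and set it on the bench. From there I regripped it across its 36 mm width, stood it in the tray, slid it to the side fence and pushed it up against the V-block.

**Last camera check**

| Block | Measured in the tray frame | Home |
|---|---|---|
| Riser | outer face at x = -84.0 mm, lip-side end at y = -25.8 mm, turned 0.02° | -84 and -26 mm |
| V-block | lip-side end at y = -25.5 mm, turned 0.1° | -26 mm |

- **Fit:** The top-down view shows no visible gap between the two blocks, or between either block and its fence. The V-block's x position was confirmed after its own push, with its outer face at about -48.5 mm against -48 mm. Its x reading in the last check was mixed up with the riser's edge, so I did not use it.
- **One disagreement:** On the last push the gripper stopped about 2 mm short of where I expected from finger thickness. The camera put the riser at home, so I blame my finger-thickness estimate.
- **Forces and bystanders:** The wrist-force readings I took after each move stayed at or below about 33 N. The gripper was open and clear of everything at the end. I did not touch the bystanders and did not re-measure them.

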